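# Bring the surface electrode down onto the sample disc with the coaxial focus-style drive

### The job

Lower the black surface electrode onto the blue ceramic disc with the positioner's two knobs: first turn the big outer coarse knob until the tip hangs just above the disc (within about 5 mm, not touching), then turn only the small inner fine knob until the tip rests on the disc with a firm but gentle pressure of about 12 N, and let go. The disc is brittle, so stop as soon as you feel the fine knob firm up; do not touch the electrode, its arm or the disc, and leave the glassware alone.

Things in the scene. Friction and masses are not known exactly. Their poses are not given: they have to be found in the camera images.
- coarse_grip (a point): black fluted outer coarse knob, a round drum 56 mm in diameter and 22 mm tall on a vertical axis, on top of the grey column of the positioner; this point is on the axis at mid-height of the drum (about 159 mm above the bench), and the drum's underside is 11 mm lower, 18 mm above the column of 52 by 48 mm; the drum itself sinks by the same 5 mm per radian when the fine knob is turned. A white line marks it. It needs about 0.45 N m to turn and stays where it is left.
- fine_grip (a point): silver fluted inner fine knob on the same vertical axis, 26 mm in diameter and 24 mm tall, above the coarse knob; this point is on the axis at the knob's mid-height (about 196 mm above the bench); its underside is 14 mm above the top of the coarse drum, joined by a 16 mm shaft. A red line marks it.
- coarse (a joint): angle of the coarse knob, rad; 0 at the start, grows clockwise seen from above, at most 3.2. Each radian clockwise lowers the electrode by 16 mm.
- fine (a joint): angle of the fine knob, rad; 0 at the start, grows clockwise seen from above, at most 2.6. Each radian clockwise lowers the electrode by 5 mm. It turns against a steady friction of about 0.15 N m; once the tip bears on the disc the torque needed grows by 0.005 N m for each newton of tip load (12 N: +0.06 N m). How far past first touch that is has to be felt. It stays where it is left.
- tip (a point): flat lower end of the upright electrode, a 12 mm black rod with red bands and a steel foot 20 mm in diameter, held on an aluminium arm 120 mm to one side (+y of the positioner's own frame) of the knob axis; this point is the middle of the end face. It starts 100 mm above the bench; no part of the electrode stands higher than 180 mm.
- disc_top (a point): middle of the upper face of the loose blue ceramic disc, 36 mm in diameter and 8 mm thick, lying on a steel post under the electrode; its height above the bench differs each time (62 to 80 mm).
- electrode: the electrode with its holder and aluminium arm, which slide down the column; origin on the knob axis, 25 mm higher than the tip and 120 mm from it along this body's -y; z up. Not to be touched
- disc: the blue ceramic disc; origin at the middle of its underside
- bottle: clear glass bottle with a blue cap, 70 mm in diameter and about 150 mm tall; origin under its middle. Not to be disturbed
- cylinder: measuring cylinder, 28 mm tube 138 mm tall on a 60 mm round foot; origin under its middle. Not to be disturbed
- vial_a: small clear vial with a white cap, 24 mm in diameter, 45 mm tall; origin under its middle. Not to be disturbed
- vial_b: small amber vial with a black cap, 24 mm in diameter, 45 mm tall; origin under its middle. Not to be disturbed

How it is judged:
On the way, in this order (a step that is already met when the one before it is completed fails the run):
1. with the coarse knob, the tip hangs less than 7 mm above the disc without touching it (z of tip in the frame of disc_top between 0.0005 and 0.007 m and contact force between electrode and disc below 0.2 N and value of joint coarse above 0.5 rad and value of joint fine below 0.15 rad), for 0.2 s.
2. with the fine knob, the tip presses on the disc with 6 to 19 N (contact force between electrode and disc between 6 and 19 N and value of joint fine above 0.08 rad), for 0.3 s.
At the end, for the whole second after the job is handed in: The electrode's tip, brought down the last few millimetres by the fine knob, presses on the disc with 6 to 19 N, within 8 mm of its middle; the disc lies flat and still, and the knobs are released and at rest (all of step 2 and horizontal distance between tip and disc_top below 0.008 m and linear speed of disc below 0.01 m/s and angle between disc's own z axis and vertical below 0.1 rad and velocity of joint each of fine, coarse below 0.05 rad/s); the robot touches nothing.
It fails at once if the tip pressed on the disc with more than 25 N (contact force between electrode and disc above 25 N).
It fails at once if the coarse knob turned down while the tip bore on the disc (contact force between electrode and disc above 1 N and velocity of joint coarse above 0.1 rad/s).
It fails at once if the robot touched the arm, the electrode or the disc (contact force between any of the fingers, the arm and electrode above 1 N or contact force between any of the fingers, the arm and disc above 1 N).
It fails at once if glassware moved by more than 15 mm or tipped (distance of any of bottle, cylinder, vial_a, vial_b from where it was at the start of the episode above 0.015 m or angle between any of bottle, cylinder, vial_a, vial_b's own z axis and vertical above 0.3 rad).
It also fails if it takes over 67 s, if anything falls off the work surface, if the arm or the gripper's body presses on something with over 40 N, if the wrist force passes 120 N, or if a joint passes its speed limit or range.

### The arm

A 7-joint arm with a two-finger parallel gripper is mounted at the origin on the work surface. World frame = base frame: x ahead of the robot, y to its left, z up, the work surface at z = 0. Lengths are in m, angles in rad, forces in N, time in s.
With the tool pointing down it reaches from about 0.4 to 0.85 m from the base axis. Payload 10.4 kg.
Tool frame: the origin (TCP) lies on the mounting face of the last link; the fingertips stand 173 mm ahead of it and the grasp point (between the pads) lies 155 mm ahead of it (manip.tip_extent is the distance from the TCP to the fingertips, in m); z points along the fingers, y is the line along which they close (so a half turn about z gives the same grasp; the last joint's range is limited). The gripper opens to 85 mm and grips with 20 to 120 N. Pads are 22 mm wide; open, the fingers measure 114 mm over their backs; the gripper's body (76 mm by 85 mm) begins 54 mm behind the grasp point. The pads swing forward as they close: fully open they stand 13 mm farther back than shut.
Start: joints at [-1.19, 0.332, -0.065, 1.46, 0.022, 1.35, -0.088], TCP at [0.246, 0.575, 0.405] pointing down, gripper open.
Joint ranges: [-2.6, 2.6], [-0.5, 2.12], [-1.47, 1.34], [0.16, 2.42], [-1.27, 4.41], [0.06, 2.06], [-2.6, 2.6]. Speed limits (rad/s): [2.22, 2.22, 2.79, 2.79, 3.14, 3.14, 3.14].

### API

Orientations are given as a unit quaternion [x, y, z, w].
In Python, from workcell import manip gives the robot as it stands.
- The arm moves only by the tool move_arm, never from a script. Its argument "plan" is one flat list of numbers, 7 for each row, row after row: the turn, a rotation vector about the tool's x, y, z in rad, then the shift along the tool's x, y, z in m, then the finger opening in m, from 0 to 0.0854. In form: [ax, ay, az, dx, dy, dz, gripper, ax, ay, az, dx, dy, dz, gripper, ...]. A call has 1 to 12 rows; each row is the pose to reach, as a shift and turn from the pose commanded when the call began, along the tool's axes at that moment; what a row does not reach only later rows make up. A row lasts 1/8 s, in which the tool goes at most 62.5 mm and 10.7 degrees, less where a joint would pass 70% of its speed; a pose out of reach is approached as far as the arm can. A call with a gripper value outside its range is refused whole. The fingers move at their own pace and stop on an object; "squeeze" is the grip in N (left out, the last holds). Time passes only in rows, so rows that repeat a pose let the fingers close. It gives the time, the measured TCP pose, the force, the opening and the grip force at its end, in the units of the state.
- manip.get_obs(): the state, without advancing time (a new reading comes with each control period).
- manip.camera(name): name is "scene" or "top" or "wrist"; returns a dict with "color" (480x640x3 uint8, red, green, blue), "fx", "fy", "cx", "cy" (pixels), "cam_to_world" (4x4, takes a point from camera to world coordinates); the wrist camera has in their place "mount" (4x4, takes a point from camera to tool coordinates, whose origin is the TCP and whose axes are the flange's). Camera axes: x right, y down, z forward; pixel columns grow to the right and rows downward; lengths in m; the calibration is good to about 2 mm. The wrist camera is an equidistant fisheye: a pixel r from the principal point sees the ray r / f radians off the axis. A picture is of the moment at which its call begins: read the wrist's pose just before it. There is no depth.
- manip.hand_in(): hands the job in; it is judged then, once.
Trained networks look in a picture, given as the dict that the camera call returned (one of the last four; its "shot" number tells which), for a name from the list of things; names that differ only in an ending like _2 or _b are one class to them, and where a whole thing is asked for, a point or a joint stands for the part that bears it (a point fixed in the world has none). Each returns a list of dicts, best first, with "conf" (0 to 1); they miss things now and then, are a little off and sometimes report something else, mostly with a low value. They report only what shows in the picture. A call takes as long as a camera call.
- manip.look_for(picture, label): "position" ([x, y, z] in m, in the coordinates of the camera as it stood for that picture, good to about 4 mm: the middle of the surface that is visible of it).
- manip.silhouettes(picture, label): "pixels" (480x640 bool, what is visible of it).
- manip.tip_of(picture, label): "position" ([x, y, z] in m, in the coordinates of the camera as it stood for that picture, good to about 4 mm: a listed point, or the origin of a listed thing).
The state is a dict: "clock": time; "joint_pos": joint angles; "joint_velocities": joint speeds; "tau": joint torques, N m; "position": TCP position; "ee_rot": TCP orientation; "ft_force": force on the tool from outside, world axes, zero at the start; "torque": the same for the moment, N m; "grip_width": opening from 0.0 (shut) to 1.0 (fully open); "grasp_force": force on a finger pad.
Only numpy, scipy, OpenCV 4.12 (cv2) and the standard library are available. Lean on these libraries where they do the work, as an engineer would, in place of code of your own. Each camera call takes 0.05 s, during which the arm holds its last target. There are 200 camera calls.

## Working session

There is one attempt and no reset: what is moved stays moved. The work goes in short steps, Python scripts to look and compute and a tool call to move; the robot and the scene stay as the last step left them, time stands still between calls to the robot, and variables do not carry over. Pictures are saved under pics/ and viewed, at most 10 in all, crops included, and the job is handed in when it is done.

Besides the shell and the picture viewer there is one more tool, called by a JSON object that holds its "method" and its "body", one argument or row to a line. move_arm: Moves the arm, as the interface text tells. Its arguments: {"type":"object","properties":{"plan":{"type":"array","items":{"type":"number"}},"squeeze":{"type":"number"}},"required":["plan"]}

```bash
mkdir -p pics
cat > h.py <<'E'
import numpy as np, cv2
from workcell import manip
from scipy.spatial.transform import Rotation as R
def save(c,n): cv2.imwrite('pics/'+n+'.png',cv2.cvtColor(c['color'],cv2.COLOR_RGB2BGR))
def w(c,p,o=None):
    if 'cam_to_world' in c: T=np.array(c['cam_to_world'])
    else:
        T=np.eye(4);T[:3,:3]=R.from_quat(o['ee_rot']).as_matrix();T[:3,3]=o['position'];T=T@np.array(c['mount'])
    return (T@np.r_[p,1])[:3]
E
python3 - <<'E'
from h import *
np.set_printoptions(precision=4,suppress=True)
o=manip.get_obs();print(o)
for n in ['top','scene']:
    c=manip.camera(n);save(c,n)
    for l in ['coarse_grip','fine_grip','tip','disc_top','bottle','cylinder','vial_a','vial_b']:
        for d in manip.tip_of(c,l)[:2]: print(n,l,round(d['conf'],2),w(c,d['position']))
E
```

```text
{'clock': 0.0, 'joint_pos': array([-1.1896,  0.3328, -0.0647,  1.4609,  0.0216,  1.3499, -0.0885]), 'joint_velocities': array([ 0.001 , -0.0012, -0.0015, -0.    , -0.0006, -0.0009, -0.0002]), 'tau': array([ -0.0005, -62.5451,   0.0487, -39.1612,   0.0161,   0.01  ,
         0.    ]), 'position': array([0.2455, 0.5746, 0.4039]), 'ee_rot': array([ 0.2005,  0.9797, -0.0007, -0.0001]), 'ft_force': array([0.3237, 0.1123, 0.2803]), 'torque': array([-0.0017,  0.0008, -0.0225]), 'grasp_force': 0.0, 'grip_width': 0.9966057328892368}
top coarse_grip 0.58 [0.7472 0.0049 0.0026]
top coarse_grip 0.56 [ 0.5808 -0.0193  0.1579]
top fine_grip 0.7 [ 0.5787 -0.01    0.1957]
top tip 0.71 [0.6278 0.098  0.0978]
top tip 0.49 [ 0.579  -0.0119  0.1945]
top disc_top 0.55 [ 0.5755 -0.0141  0.12  ]
top disc_top 0.43 [0.6316 0.095  0.0817]
top bottle 0.76 [ 0.5975  0.3456 -0.0012]
top cylinder 0.9 [ 0.4702 -0.3388 -0.002 ]
top vial_a 0.58 [ 0.749   0.0009 -0.0007]
top vial_a 0.39 [ 0.673  -0.1083 -0.0039]
top vial_b 0.58 [ 0.749   0.0009 -0.0007]
top vial_b 0.39 [ 0.673  -0.1083 -0.0039]
scene coarse_grip 0.66 [ 0.5793 -0.0181  0.1575]
scene fine_grip 0.62 [ 0.5735 -0.0135  0.1934]
scene tip 0.96 [0.6295 0.0901 0.101 ]
scene disc_top 0.48 [0.6286 0.0912 0.085 ]
scene disc_top 0.24 [ 0.5746 -0.0166  0.1928]
scene bottle 0.95 [ 0.603   0.3403 -0.004 ]
scene cylinder 0.66 [ 0.471  -0.3409  0.0022]
scene vial_a 0.82 [ 0.6717 -0.1137 -0.0002]
scene vial_a 0.54 [ 0.7464 -0.0034  0.0011]
scene vial_b 0.82 [ 0.6717 -0.1137 -0.0002]
scene vial_b 0.54 [ 0.7464 -0.0034  0.0011]
```

View pics/top.png

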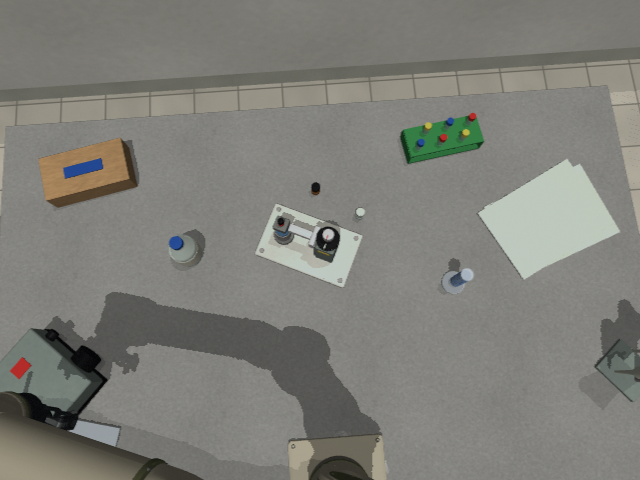

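View pics/scene.png

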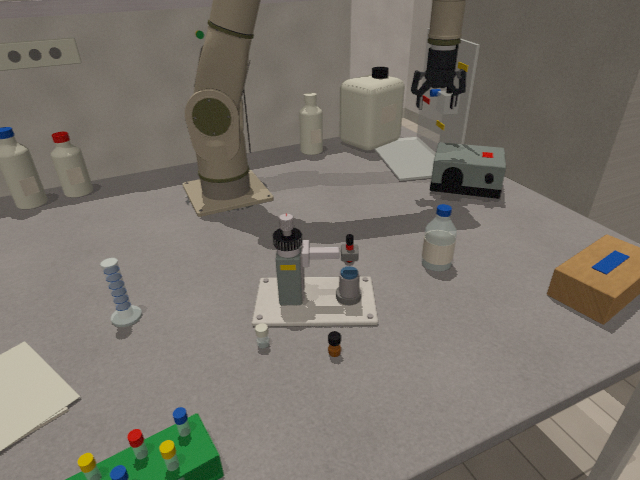

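The knobs stand at about (0.578, -0.014), seen at pixel (326,238) in the top picture. The electrode is at about (0.6285, 0.094), pixel (283,230), and 120 mm from the axis as it should be. The bottle (182,248), vials (316,188) and (360,212), and cylinder (455,280) are clear of the path. I'm moving above the knobs with the orientation unchanged.

{"method": "move_arm", "body": {
  "plan": [0,0,0,-0.537,-0.411,-0.02,0.085,0,0,0,-0.537,-0.411,-0.02,0.085,0,0,0,-0.537,-0.411,-0.02,0.085,0,0,0,-0.537,-0.411,-0.02,0.085,0,0,0,-0.537,-0.411,-0.02,0.085,0,0,0,-0.537,-0.411,-0.02,0.085,0,0,0,-0.537,-0.411,-0.02,0.085,0,0,0,-0.537,-0.411,-0.02,0.085,0,0,0,-0.537,-0.411,-0.02,0.085,0,0,0,-0.537,-0.411,-0.02,0.085,0,0,0,-0.537,-0.411,-0.02,0.085,0,0,0,-0.537,-0.411,-0.02,0.085]
}}

```text
clock: 2.4
position: [0.5787, -0.0186, 0.4247]
ee_rot: [0.204, 0.979, -0.001, 0.0]
ft_force: [0.2, 0.7, -0.4]
grip_width: 0.996
grasp_force: 0.0
```

Run:
```python
from h import *
np.set_printoptions(precision=4,suppress=True)
o=manip.get_obs();print(o['clock'],o['joint_pos'],o['position'],o['ee_rot'],manip.tip_extent)
c=manip.camera('wrist');save(c,'w1');print(np.array(c['mount']),c['fx'],c['cx'],c['cy'])
for l in ['coarse_grip','fine_grip','tip','disc_top']:
    for d in manip.tip_of(c,l)[:2]: print(l,round(d['conf'],2),w(c,d['position'],o))
c=manip.camera('scene');cv2.imwrite('pics/s2.png',cv2.resize(c['color'][190:350,230:400,::-1],None,fx=3.5,fy=3.5,interpolation=2))
print(c['fx'],c['cx'],c['cy'],np.array(c['cam_to_world']))
```

```text
2.4 [-0.4345  0.2258  0.4587  1.5812 -0.0995  1.3578  1.1954] [ 0.5787 -0.0186  0.4247] [ 0.2038  0.979  -0.001   0.0004] 0.1734
[[ 0.0002 -0.9492 -0.3146  0.0812]
 [ 1.     -0.0002  0.0011  0.0002]
 [-0.0011 -0.3146  0.9492  0.0314]
 [ 0.      0.      0.      1.    ]] 371.64829954431775 316.4476076447739 242.42827966400012
coarse_grip 0.73 [ 0.5759 -0.0168  0.16  ]
coarse_grip 0.31 [ 0.7474 -0.0008  0.0004]
fine_grip 0.64 [ 0.5768 -0.0121  0.1939]
tip 0.62 [0.6344 0.0938 0.099 ]
tip 0.58 [ 0.4683 -0.3348 -0.0004]
disc_top 0.64 [0.6296 0.0904 0.0803]
disc_top 0.24 [ 0.7437 -0.0012  0.006 ]
447.6900525142804 318.2045912316152 240.4770274378953 [[ 0.4214  0.4804 -0.7691  1.2698]
 [ 0.9067 -0.2401  0.3468 -0.2637]
 [-0.0181 -0.8435 -0.5368  0.6183]
 [ 0.      0.      0.      1.    ]]
```

View pics/w1.png

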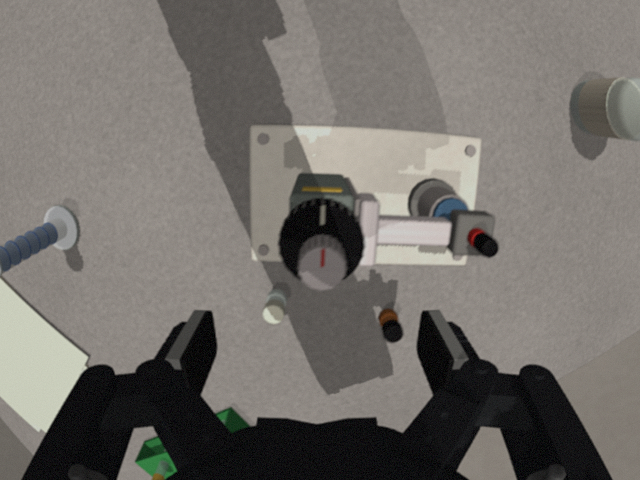

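View pics/s2.png

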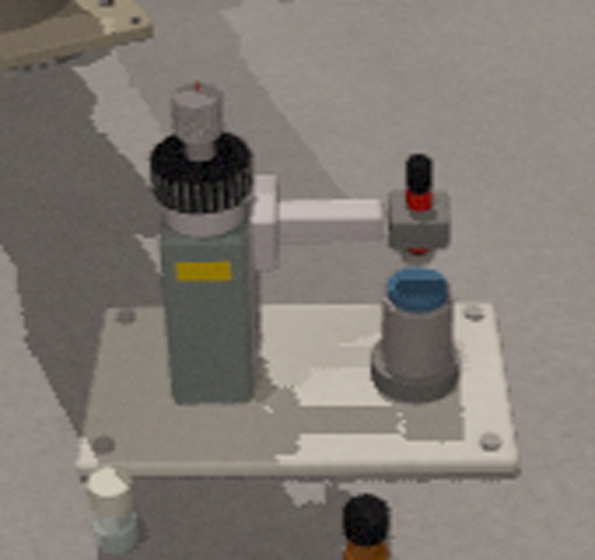

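The wrist picture shows the fine knob top at about (323,262) and the drum centred near (321,241). The scene crop shows the foot end at (418,262), the disc's top face at about (417,285) and a carriage plate beside the drum, top at (265,180). Next I check the heights by ray.

Run:
```python
from h import *
np.set_printoptions(precision=4,suppress=True)
o=manip.get_obs()
c=manip.camera('scene');T=np.array(c['cam_to_world'])
def ray(u,v): return T[:3,:3]@np.array([(u-c['cx'])/c['fx'],(v-c['cy'])/c['fy'],1])
def zat(cu,cv,xy):
    d=ray(230+cu/3.5,190+cv/3.5);C=T[:3,3]
    t=(np.array(xy)-C[:2])@d[:2]/(d[:2]@d[:2]);p=C+t*d;return p
A=np.array([.5774,-.015]);u=np.array([.42,.907]);tp=A+.12*u
cd=(T[:2,3]-tp);cd/=np.linalg.norm(cd)
print('plate top',zat(265,180,A+.033*u))
print('disc',zat(417,287,tp),'discback',zat(417,268,tp-.018*cd),'front top edge',zat(417,306,tp+.018*cd))
print('foot',zat(418,264,tp+.01*cd),'fine top',zat(197,93,A))
w_=manip.camera('wrist');Mw=np.array(w_['mount'])
def wz(px,py,z):
    x,y=px-w_['cx'],py-w_['cy'];r=np.hypot(x,y);th=r/w_['fx'];d=np.array([x/r*np.sin(th),y/r*np.sin(th),np.cos(th)])
    a=w(w_,[0,0,0],o);b=w(w_,d,o)-a;return a+b*(z-a[2])/b[2]
print('fine top',wz(323,266,.208),'drum top',wz(321,241,.170),'electrode top',wz(486,245,.18))
for l in ['fine_grip','coarse_grip']:
    for d in manip.silhouettes(w_,l)[:1]:
        ys,xs=np.where(d['pixels']);print(l,d['conf'],xs.min(),xs.max(),ys.min(),ys.max())
```

```text
plate top [0.5915 0.0155 0.1503]
disc [0.6275 0.0933 0.0749] discback [0.6117 0.1019 0.0755] front top edge [0.6434 0.0848 0.0748]
foot [0.6364 0.0887 0.0985] fine top [ 0.5771 -0.0159  0.2064]
fine top [ 0.5733 -0.0065  0.208 ] drum top [ 0.5715 -0.0064  0.17  ] electrode top [0.6131 0.093  0.18  ]
fine_grip 0.82 288 335 242 296
coarse_grip 0.68 268 355 203 283
```

Run:
```python
from h import *
np.set_printoptions(precision=4,suppress=True)
o=manip.get_obs();print(o['clock'],o['position'],o['ee_rot'],o['joint_velocities'],o['joint_pos'])
w_=manip.camera('wrist');g=w_['color']
cv2.imwrite('pics/w2.png',cv2.resize(g[120:320,220:500,::-1],None,fx=2.8,fy=2.8,interpolation=2))
for l in ['fine_grip','coarse_grip']:
    for d in manip.tip_of(w_,l)[:1]: print(l,d['conf'],w(w_,d['position'],o))
```

```text
2.9 [ 0.5777 -0.0136  0.4248] [0.2    0.9798 0.0002 0.0001] [ 0.0034  0.0027  0.0032 -0.0014  0.0002 -0.001  -0.0003] [-0.4395  0.2229  0.4542  1.5836 -0.0997  1.3579  1.194 ]
fine_grip 0.89 [ 0.5778 -0.0149  0.1928]
coarse_grip 0.87 [ 0.5791 -0.0199  0.1571]
```

View pics/w2.png

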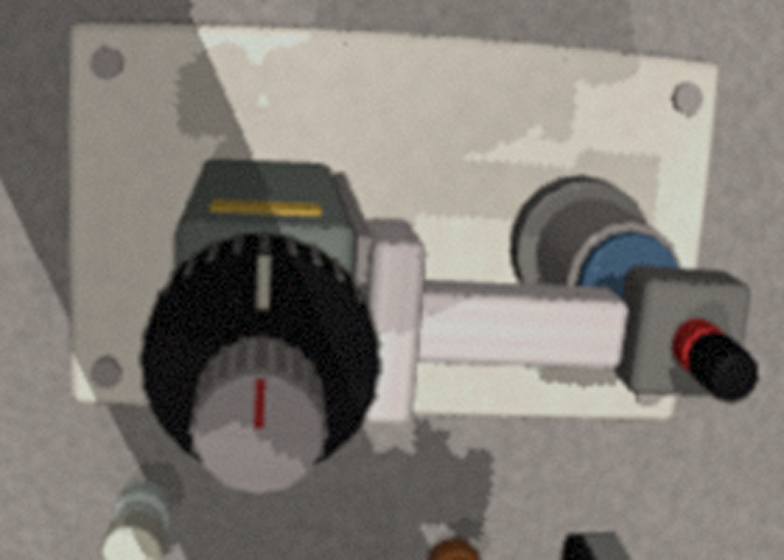

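Now at rest: the drum's top circle is centred at about (313,244) px and the fine knob's at (312,272.5). The carriage plate is about 48 mm wide, on the electrode side. I'll grip across the arm direction to stay clear of it.

Run:
```python
from h import *
np.set_printoptions(precision=4,suppress=True)
o=manip.get_obs()
w_=manip.camera('wrist')
def wz(px,py,z):
    x,y=px-w_['cx'],py-w_['cy'];r=np.hypot(x,y);th=r/w_['fx'];d=np.array([x/r*np.sin(th),y/r*np.sin(th),np.cos(th)])
    a=w(w_,[0,0,0],o);b=w(w_,d,o)-a;return a+b*(z-a[2])/b[2]
M=R.from_quat(o['ee_rot']).as_matrix()
for p in [wz(312.1,272.5,.208),wz(313.2,243.9,.170)]: print(p,M.T@(p-o['position']))
print(M)
```

```text
[ 0.5747 -0.0147  0.208 ] [ 0.0026 -0.0019  0.2167]
[ 0.5716 -0.013   0.17  ] [ 0.0062 -0.0016  0.2547]
[[-0.9197  0.3926  0.0001]
 [ 0.3926  0.9197  0.0001]
 [-0.0001  0.0002 -1.    ]]
```

{"method": "move_arm", "body": {
  "plan": [0,0,0.185,0,0,0,0.085,0,0,0.37,0,0,0,0.085,0,0,0.555,0,0,0,0.085,0,0,0.74,0,0,0,0.085,0,0,0.925,0,0,0,0.085,0,0,1.11,0,0,0,0.085,0,0,1.295,0,0,0,0.085,0,0,1.48,0,0,0,0.085,0,0,1.48,0,0,0,0.085,0,0,1.48,0,0,0,0.085,0,0,1.48,0,0,0,0.085]
}}

```text
clock: 4.47
position: [0.5779, -0.0142, 0.4247]
ee_rot: [0.808, 0.589, 0.0, -0.0]
ft_force: [0.2, 0.4, -0.4]
grip_width: 0.996
grasp_force: 0.0
```

Run:
```python
from h import *
np.set_printoptions(precision=4,suppress=True)
manip.camera('top')
o=manip.get_obs();print(o['position'],o['ee_rot'],o['joint_pos'])
w_=manip.camera('wrist');save(w_,'w3')
M=R.from_quat(o['ee_rot']).as_matrix()
for l in ['fine_grip','coarse_grip']:
    for d in manip.tip_of(w_,l)[:1]: p=w(w_,d['position'],o);print(l,d['conf'],p,M.T@(p-o['position']))
for p in [(.5774,-.015,.2)]: print(M.T@(p-o['position']))
```

```text
[ 0.5779 -0.0143  0.4247] [ 0.8081  0.589   0.0001 -0.    ] [-0.5804  0.2385  0.6277  1.5903 -0.1425  1.3591 -0.2474]
fine_grip 0.9 [ 0.5787 -0.0127  0.1943] [0.0017 0.0003 0.2304]
coarse_grip 0.58 [ 0.5781 -0.0182  0.1603] [-0.0037  0.0015  0.2644]
[-0.0009 -0.0002  0.2247]
```

View pics/w3.png

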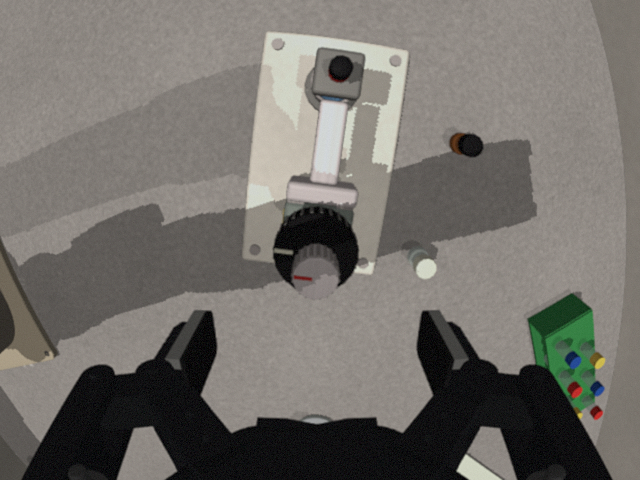

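The knob axis is centred between the fingers, column 316, and the fingers straddle across the arm. I'm going down and gripping the coarse drum.

{"method": "move_arm", "body": {
  "plan": [0,0,0,0,0,0.04,0.085,0,0,0,0,0,0.07,0.085,0,0,0,0,0,0.09,0.085,0,0,0,0,0,0.105,0.085,0,0,0,0,0,0.11,0.085,0,0,0,0,0,0.11,0.085,0,0,0,0,0,0.11,0.07,0,0,0,0,0,0.11,0.05,0,0,0,0,0,0.11,0.05,0,0,0,0,0,0.11,0.05,0,0,0,0,0,0.11,0.05],
  "squeeze": 60
}}

```text
clock: 6.05
position: [0.5776, -0.0141, 0.3157]
ee_rot: [0.809, 0.588, 0.0, -0.001]
ft_force: [-7.5, 0.6, 10.0]
grip_width: 0.637
grasp_force: 61.6
```

Run:
```python
from h import *
o=manip.get_obs();print(o['position'],o['ft_force'],o['torque'],o['grip_width']*85.4,o['grasp_force'])
c=manip.camera('scene');cv2.imwrite('pics/s3.png',cv2.resize(c['color'][190:310,230:400,::-1],None,fx=4.5,fy=4.5,interpolation=2))
```

```text
[ 0.57760162 -0.01407419  0.31574408] [-7.47124675  0.62027547 10.03213117] [ 0.29280164  1.55301115 -0.00780101] 54.420129842044446 61.577576994895935
```

View pics/s3.png

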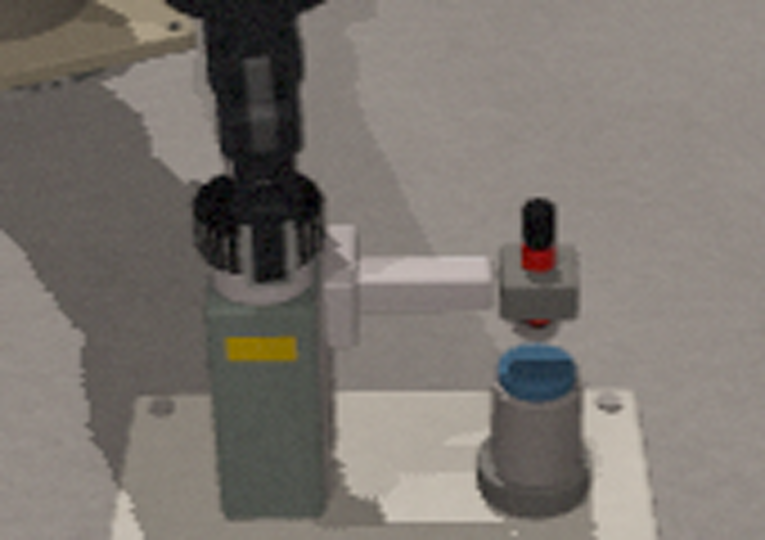

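Gripped cleanly at mid-drum: in the crop the finger is at (268,230), over the drum's side. The disc top is estimated near 75 mm, so I turn 1.0 rad first.

{"method": "move_arm", "body": {
  "plan": [0,0,0.1,0,0,0,0.05,0,0,0.2,0,0,0,0.05,0,0,0.3,0,0,0,0.05,0,0,0.4,0,0,0,0.05,0,0,0.5,0,0,0,0.05,0,0,0.6,0,0,0,0.05,0,0,0.7,0,0,0,0.05,0,0,0.8,0,0,0,0.05,0,0,0.9,0,0,0,0.05,0,0,1.0,0,0,0,0.05,0,0,1.0,0,0,0,0.05,0,0,1.0,0,0,0,0.05]
}}

```text
clock: 7.6
position: [0.5783, -0.0151, 0.3158]
ee_rot: [0.992, 0.128, 0.001, 0.0]
ft_force: [0.4, -3.6, 4.4]
grip_width: 0.633
grasp_force: 62.2
```

Run:
```python
from h import *
o=manip.get_obs();print(o['position'],o['ft_force'],o['torque'],o['grip_width']*85.4,o['grasp_force'],o['joint_pos'])
c=manip.camera('scene');cv2.imwrite('pics/s4.png',cv2.resize(c['color'][220:290,300:390,::-1],None,fx=8,fy=8,interpolation=2))
for l in ['tip','disc_top']:
    for d in manip.tip_of(c,l)[:1]: print(l,d['conf'],w(c,d['position']))
c=manip.camera('wrist')
for l in ['tip','disc_top']:
    for d in manip.tip_of(c,l)[:1]: print(l,d['conf'],w(c,d['position'],o))
```

```text
[ 0.57830965 -0.01511612  0.31581937] [ 0.38089771 -3.63306225  4.44532165] [-0.51595173 -0.01858787 -0.469461  ] 54.03886879417399 62.24311351776123 [-0.69252404  0.36656765  0.78579242  1.73539122 -0.28069756  1.15388209
 -1.13910608]
tip 0.55 [0.62964728 0.09095093 0.08471151]
disc_top 0.59 [0.62525173 0.09257558 0.08032293]
tip 0.94 [0.63443842 0.09517308 0.08168972]
```

View pics/s4.png

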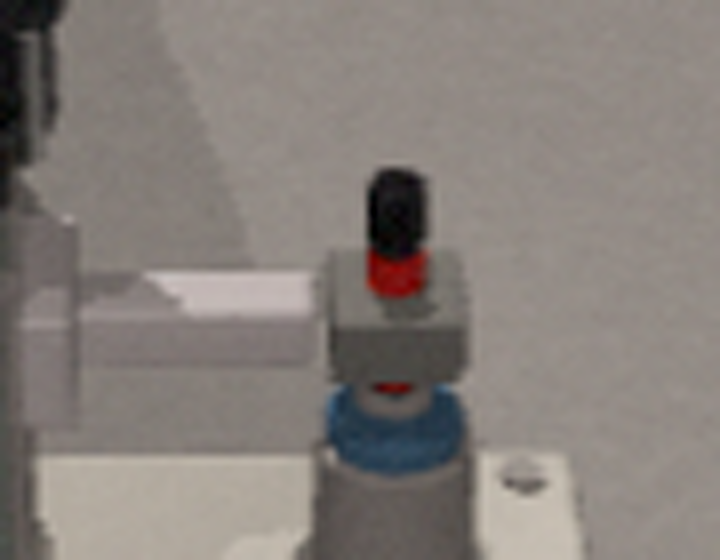

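The gap between the foot's front edge (395,415 in the crop) and the disc (centre row about 411, lower front edge 472) works out at roughly 4–7 mm. I turn 0.1 rad (1.6 mm) more, then let go.

{"method": "move_arm", "body": {
  "plan": [0,0,0.05,0,0,0,0.05,0,0,0.1,0,0,0,0.05,0,0,0.1,0,0,0,0.05,0,0,0.1,0,0,0,0.05,0,0,0.1,0,0,0,0.05]
}}

```text
clock: 8.52
position: [0.5783, -0.0152, 0.3158]
ee_rot: [0.997, 0.079, 0.001, 0.0]
ft_force: [0.4, -3.8, 5.0]
grip_width: 0.636
grasp_force: 62.2
```

Run:
```python
from h import *
o=manip.get_obs();print(o['clock'],o['position'],o['ee_rot'],o['ft_force'],o['torque'])
c=manip.camera('scene');cv2.imwrite('pics/s5.png',cv2.resize(c['color'][255:290,325:375,::-1],None,fx=15,fy=15,interpolation=0))
```

```text
8.525 [ 0.57833655 -0.0152274   0.31584348] [9.96907928e-01 7.85691109e-02 1.15399265e-03 3.81872665e-04] [ 0.36094671 -3.78694207  4.96514865] [-0.69884245 -0.09874271 -0.33763449]
```

View pics/s5.png

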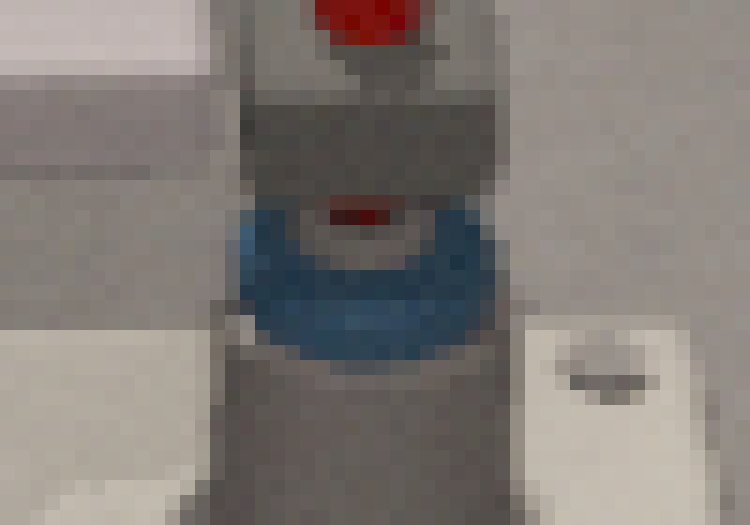

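The foot's lower edge is at row 273.0 and the disc's front top edge at about 275.5. That leaves only 1–2 mm, so I back off 0.1 rad for margin, pause, release and rise to the fine knob.

{"method": "move_arm", "body": {
  "plan": [0,0,-0.05,0,0,0,0.05,0,0,-0.1,0,0,0,0.05,0,0,-0.1,0,0,0,0.05,0,0,-0.1,0,0,0,0.05,0,0,-0.1,0,0,0,0.085,0,0,-0.1,0,0,0,0.085,0,0,-0.1,0,0,0,0.085,0,0,-0.1,0,0,-0.01,0.085,0,0,-0.1,-0.001,0.001,-0.025,0.085,0,0,-0.1,-0.001,0.001,-0.037,0.085,0,0,-0.1,-0.001,0.001,-0.037,0.085,0,0,-0.1,-0.001,0.001,-0.037,0.085]
}}

```text
clock: 10.07
position: [0.577, -0.0152, 0.3515]
ee_rot: [0.992, 0.129, -0.0, -0.0]
ft_force: [0.2, 0.9, -0.4]
grip_width: 1.0
grasp_force: 0.0
```

Run:
```python
from h import *
c=manip.camera('scene')
o=manip.get_obs();print(o['clock'],o['position'],o['ee_rot'],o['ft_force'],o['torque'],o['joint_pos'])
g=c['color'][255:290,325:375].astype(int)
for r in range(12,26): print(r+255,g[r,22:27].mean(0).round())
```

```text
10.125 [ 0.57692805 -0.01520749  0.35131454] [ 9.91691319e-01  1.28639988e-01 -2.76205626e-04 -7.10213724e-05] [ 0.09313443  0.58119142 -0.44536375] [ 0.02241219 -0.0538224   0.00423976] [-0.71019452  0.32649837  0.80216049  1.69853099 -0.24784723  1.22253762
 -1.16169177]
267 [73. 68. 65.]
268 [82. 18. 16.]
269 [70. 67. 64.]
270 [94. 88. 85.]
271 [93. 86. 83.]
272 [55. 64. 74.]
273 [38. 56. 72.]
274 [36. 57. 73.]
275 [47. 70. 88.]
276 [49. 73. 93.]
277 [45. 66. 84.]
278 [42. 63. 82.]
279 [80. 83. 87.]
280 [107.  99.  95.]
```

The pixels put the gap at 1.5–4 mm, as wanted. I unwind the wrist and grip the fine knob.

{"method": "move_arm", "body": {
  "plan": [0,0,-0.18,0,0,0,0.085,0,0,-0.36,0,0,0,0.085,0,0,-0.54,0,0,0,0.085,0,0,-0.72,0,0,0,0.085,0,0,-0.9,0,0,0,0.085,0,0,-1.0,0,0,0,0.085,0,0,-1.0,0,0,0,0.085,0,0,-1.0,0,0,0,0.085]
}}

```text
clock: 11.12
position: [0.577, -0.0154, 0.3514]
ee_rot: [0.809, 0.587, -0.0, -0.0]
ft_force: [0.2, 0.3, -0.0]
grip_width: 0.999
grasp_force: 0.0
```

{"method": "move_arm", "body": {
  "plan": [0,0,0,0,0,0,0.05,0,0,0,0,0,0,0.035,0,0,0,0,0,0,0.02,0,0,0,0,0,0,0.02,0,0,0,0,0,0,0.02,0,0,0,0,0,0,0.02,0,0,0,0,0,0,0.02,0,0,0,0,0,0,0.02],
  "squeeze": 40
}}

```text
clock: 12.12
position: [0.577, -0.0153, 0.3518]
ee_rot: [0.809, 0.588, -0.0, -0.0]
ft_force: [-3.8, 0.6, 4.7]
grip_width: 0.287
grasp_force: 39.4
```

```bash
cat > q.py <<'E'
from h import *
np.set_printoptions(precision=3,suppress=True)
L=[]
for i in range(4):
    manip.camera('scene');o=manip.get_obs();L.append(np.r_[o['ft_force'],o['torque']])
L=np.array(L);print(o['clock'],o['position'],'yaw',np.degrees(2*np.arctan2(o['ee_rot'][1],o['ee_rot'][0])),o['grip_width']*85.4,o['grasp_force'],o['joint_pos'][6],o['tau'][6])
print(L.mean(0),L.std(0))
f,t=L.mean(0)[:3],L.mean(0)[3:]
E
python3 q.py; ls
```

```text
12.325 [ 0.577 -0.015  0.352] yaw 72.06397667947478 24.74511888827747 39.41241145133972 -0.21610613397082773 0.03128090291284025
[-3.96   0.805  5.33   0.191  0.904 -0.04 ] [0.149 0.301 0.858 0.027 0.029 0.029]
h.py
pics
q.py
```

Gripped at 24.7 mm. I turn in small increments and read the torque at each.

{"method": "move_arm", "body": {
  "plan": [0,0,0.05,0,0,0,0.02,0,0,0.1,0,0,0,0.02,0,0,0.15,0,0,0,0.02,0,0,0.15,0,0,0,0.02]
}}

```text
clock: 12.82
position: [0.577, -0.0153, 0.3518]
ee_rot: [0.851, 0.526, 0.0, -0.0]
ft_force: [-3.9, 0.8, 5.0]
grip_width: 0.286
grasp_force: 39.4
```

```bash
python3 q.py
```

```text
13.025 [ 0.577 -0.015  0.352] yaw 63.46700507410404 24.787173019035354 39.372113943099976 -0.35923509976493495 0.07819423684850335
[-3.507  0.658  4.795  0.155  0.798 -0.079] [0.483 0.129 0.471 0.01  0.026 0.029]
```

{"method": "move_arm", "body": {
  "plan": [0,0,0.05,0,0,0,0.02,0,0,0.1,0,0,0,0.02,0,0,0.1,0,0,0,0.02]
}}

```text
clock: 13.4
position: [0.5771, -0.0153, 0.3518]
ee_rot: [0.876, 0.483, 0.0, -0.0]
ft_force: [-3.3, 0.1, 4.7]
grip_width: 0.29
grasp_force: 39.4
```

```bash
python3 q.py
```

```text
13.6 [ 0.577 -0.015  0.352] yaw 57.76439342352944 24.646038326202312 39.368632435798645 -0.45401857157856984 0.08627732517197728
[-3.484  0.939  4.952  0.163  0.753 -0.108] [0.486 0.421 0.601 0.007 0.017 0.017]
```

```bash
cat > m.py <<'E'
from h import *
o=manip.get_obs();a=[]
for i in range(1):
    a.append((o['torque'][2],o['tau'][6]))
manip.camera('scene');p=manip.get_obs();a.append((p['torque'][2],p['tau'][6]))
print(round(o['clock'],2),np.round(a,3).tolist(),'yaw',round(2*np.arctan2(o['ee_rot'][1],o['ee_rot'][0]),4),round(2*np.arctan2(p['ee_rot'][1],p['ee_rot'][0]),4),'vel7',round(o['joint_velocities'][6],3),'tau_other',np.round(o['ft_force'],1))
E
echo
```

```text
(no output)
```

{"method": "move_arm", "body": {
  "plan": [0,0,0.03,0,0,0,0.02,0,0,0.06,0,0,0,0.02]
}}

```text
clock: 13.85
position: [0.5771, -0.0153, 0.3518]
ee_rot: [0.89, 0.456, 0.0, -0.0]
ft_force: [-3.2, 1.0, 5.4]
grip_width: 0.293
grasp_force: 39.4
```

```bash
python3 m.py
```

```text
13.85 [[0.172, 0.355], [-0.006, 0.206]] yaw 0.9466 0.945 vel7 -0.228 tau_other [-3.2  1.   5.4]
```

{"method": "move_arm", "body": {
  "plan": [0,0,0.03,0,0,0,0.02,0,0,0.06,0,0,0,0.02]
}}

```text
clock: 14.15
position: [0.5771, -0.0153, 0.3518]
ee_rot: [0.903, 0.429, 0.0, 0.0]
ft_force: [-3.7, -0.4, 5.2]
grip_width: 0.289
grasp_force: 39.4
```

```bash
python3 m.py
```

```text
14.15 [[0.12, 0.349], [0.044, 0.204]] yaw 0.8866 0.885 vel7 -0.227 tau_other [-3.7 -0.4  5.2]
```

The joint-7 torque read while moving is repeatable, 0.355 then 0.349, so I use it as the feel signal with identical steps.

{"method": "move_arm", "body": {
  "plan": [0,0,0.03,0,0,0,0.02,0,0,0.06,0,0,0,0.02]
}}

```text
clock: 14.45
position: [0.5771, -0.0154, 0.3519]
ee_rot: [0.916, 0.402, 0.0, 0.0]
ft_force: [-2.9, 0.7, 5.1]
grip_width: 0.291
grasp_force: 39.3
```

```bash
python3 m.py
```

```text
14.45 [[0.143, 0.354], [0.068, 0.205]] yaw 0.8264 0.8249 vel7 -0.225 tau_other [-2.9  0.7  5.1]
```

{"method": "move_arm", "body": {
  "plan": [0,0,0.03,0,0,0,0.02,0,0,0.06,0,0,0,0.02]
}}

```text
clock: 14.75
position: [0.5771, -0.0154, 0.3518]
ee_rot: [0.928, 0.374, 0.0, 0.0]
ft_force: [-3.9, -0.2, 4.3]
grip_width: 0.291
grasp_force: 39.3
```

```bash
python3 m.py
```

```text
14.75 [[0.186, 0.349], [0.09, 0.203]] yaw 0.7662 0.7646 vel7 -0.227 tau_other [-3.9 -0.2  4.3]
```

```bash
cat > e.py <<'E'
from h import *
c=manip.camera('scene');g=c['color'][255:290,325:375].astype(int)
print([(r+255,g[r,22:27].mean(0).round().astype(int).tolist()) for r in range(13,22)])
E
python3 e.py
```

```text
[(268, [73, 69, 64]), (269, [82, 21, 19]), (270, [69, 65, 62]), (271, [93, 87, 84]), (272, [91, 87, 84]), (273, [54, 63, 74]), (274, [39, 57, 72]), (275, [48, 68, 87]), (276, [50, 74, 93])]
```

{"method": "move_arm", "body": {
  "plan": [0,0,0.03,0,0,0,0.02,0,0,0.06,0,0,0,0.02]
}}

```text
clock: 15.1
position: [0.5771, -0.0154, 0.3518]
ee_rot: [0.938, 0.346, 0.0, 0.0]
ft_force: [-3.0, -0.3, 5.1]
grip_width: 0.293
grasp_force: 39.3
```

```bash
python3 m.py
```

```text
15.1 [[0.09, 0.351], [0.041, 0.203]] yaw 0.7056 0.704 vel7 -0.226 tau_other [-3.  -0.3  5.1]
```

The picture shows the foot down 1.0 px (2.4 mm), so the knob is turning as commanded. Continuing.

{"method": "move_arm", "body": {
  "plan": [0,0,0.03,0,0,0,0.02,0,0,0.06,0,0,0,0.02]
}}

```text
clock: 15.4
position: [0.5771, -0.0154, 0.3518]
ee_rot: [0.948, 0.317, 0.0, 0.0]
ft_force: [-3.2, -0.9, 5.6]
grip_width: 0.289
grasp_force: 39.3
```

```bash
python3 m.py
```

```text
15.4 [[0.091, 0.346], [0.062, 0.202]] yaw 0.6455 0.644 vel7 -0.226 tau_other [-3.2 -0.9  5.6]
```

{"method": "move_arm", "body": {
  "plan": [0,0,0.03,0,0,0,0.02,0,0,0.06,0,0,0,0.02]
}}

```text
clock: 15.7
position: [0.5772, -0.0154, 0.3518]
ee_rot: [0.957, 0.288, 0.0, 0.0]
ft_force: [-0.8, 0.5, 6.0]
grip_width: 0.291
grasp_force: 39.3
```

```bash
python3 m.py
```

```text
15.7 [[0.121, 0.347], [0.059, 0.201]] yaw 0.5852 0.5836 vel7 -0.224 tau_other [-0.8  0.5  6. ]
```

{"method": "move_arm", "body": {
  "plan": [0,0,0.03,0,0,0,0.02,0,0,0.06,0,0,0,0.02]
}}

```text
clock: 16.0
position: [0.5772, -0.0155, 0.3518]
ee_rot: [0.966, 0.259, 0.0, 0.0]
ft_force: [-2.4, 0.4, 5.9]
grip_width: 0.29
grasp_force: 39.3
```

```bash
python3 m.py
```

```text
16.0 [[0.169, 0.346], [-0.005, 0.201]] yaw 0.525 0.5235 vel7 -0.224 tau_other [-2.4  0.4  5.9]
```

{"method": "move_arm", "body": {
  "plan": [0,0,0.03,0,0,0,0.02,0,0,0.06,0,0,0,0.02]
}}

```text
clock: 16.3
position: [0.5772, -0.0155, 0.3518]
ee_rot: [0.973, 0.23, 0.0, 0.0]
ft_force: [-1.8, 0.3, 4.9]
grip_width: 0.29
grasp_force: 39.3
```

```bash
python3 m.py;python3 e.py
```

```text
16.3 [[0.075, 0.341], [0.034, 0.197]] yaw 0.4648 0.4631 vel7 -0.225 tau_other [-1.8  0.3  4.9]
[(268, [74, 72, 68]), (269, [87, 39, 38]), (270, [62, 35, 33]), (271, [86, 80, 76]), (272, [94, 87, 85]), (273, [87, 83, 81]), (274, [41, 58, 74]), (275, [48, 69, 88]), (276, [50, 73, 93])]
```

{"method": "move_arm", "body": {
  "plan": [0,0,0.03,0,0,0,0.02,0,0,0.06,0,0,0,0.02]
}}

```text
clock: 16.65
position: [0.5772, -0.0155, 0.3518]
ee_rot: [0.98, 0.201, 0.0, 0.0]
ft_force: [-1.2, -0.4, 5.0]
grip_width: 0.289
grasp_force: 39.4
```

```bash
python3 m.py
```

```text
16.65 [[0.153, 0.331], [0.061, 0.185]] yaw 0.4046 0.4029 vel7 -0.225 tau_other [-1.2 -0.4  5. ]
```

{"method": "move_arm", "body": {
  "plan": [0,0,0.03,0,0,0,0.02,0,0,0.06,0,0,0,0.02]
}}

```text
clock: 16.95
position: [0.5772, -0.0156, 0.3518]
ee_rot: [0.985, 0.171, 0.0, 0.0]
ft_force: [-1.9, -0.8, 4.8]
grip_width: 0.294
grasp_force: 39.4
```

```bash
python3 m.py;python3 e.py
```

```text
16.95 [[0.157, 0.318], [0.057, 0.174]] yaw 0.3443 0.3427 vel7 -0.223 tau_other [-1.9 -0.8  4.8]
[(268, [73, 71, 67]), (269, [81, 54, 49]), (270, [76, 32, 28]), (271, [76, 72, 68]), (272, [94, 88, 84]), (273, [92, 87, 84]), (274, [40, 56, 72]), (275, [45, 68, 87]), (276, [51, 73, 93])]
```

The joint torque, which opposes the motion with its sign positive, has begun to fall steadily: 0.346 → 0.341 → 0.331 → 0.318. The foot's motion in the image has stalled too. That's contact, about 5 N now at about 2.4 N per step, so I make two more steps.

{"method": "move_arm", "body": {
  "plan": [0,0,0.03,0,0,0,0.02,0,0,0.06,0,0,0,0.02]
}}

```text
clock: 17.3
position: [0.5772, -0.0156, 0.3519]
ee_rot: [0.99, 0.142, 0.0, 0.0]
ft_force: [-1.1, -2.1, 4.2]
grip_width: 0.289
grasp_force: 39.4
```

```bash
python3 m.py
```

```text
17.3 [[0.156, 0.302], [0.128, 0.162]] yaw 0.2843 0.2828 vel7 -0.224 tau_other [-1.1 -2.1  4.2]
```

{"method": "move_arm", "body": {
  "plan": [0,0,0.03,0,0,0,0.02,0,0,0.06,0,0,0,0.02]
}}

```text
clock: 17.6
position: [0.5772, -0.0156, 0.3518]
ee_rot: [0.994, 0.112, 0.0, 0.0]
ft_force: [-0.1, -1.7, 4.8]
grip_width: 0.292
grasp_force: 39.4
```

```bash
python3 m.py; python3 e.py
```

```text
17.6 [[0.189, 0.292], [0.108, 0.15]] yaw 0.2243 0.2227 vel7 -0.224 tau_other [-0.1 -1.7  4.8]
[(268, [73, 72, 67]), (269, [73, 68, 65]), (270, [83, 25, 23]), (271, [70, 64, 63]), (272, [94, 87, 84]), (273, [93, 87, 84]), (274, [46, 60, 74]), (275, [41, 63, 79]), (276, [50, 74, 93])]
```

The load is now about 9.5–10 N. One more step brings it to about 12 N.

{"method": "move_arm", "body": {
  "plan": [0,0,0.03,0,0,0,0.02,0,0,0.06,0,0,0,0.02]
}}

```text
clock: 17.95
position: [0.5772, -0.0156, 0.3518]
ee_rot: [0.997, 0.082, 0.0, 0.0]
ft_force: [0.5, -2.0, 4.9]
grip_width: 0.288
grasp_force: 39.4
```

```bash
python3 m.py
```

```text
17.95 [[0.217, 0.273], [0.102, 0.137]] yaw 0.1642 0.1627 vel7 -0.224 tau_other [ 0.5 -2.   4.9]
```

The load is about 12–13 N. I hold briefly, let go and rise.

{"method": "move_arm", "body": {
  "plan": [0,0,0.06,0,0,0,0.02,0,0,0.06,0,0,0,0.02,0,0,0.06,0,0,0,0.03]
}}

```text
clock: 18.38
position: [0.5769, -0.015, 0.3512]
ee_rot: [0.999, 0.053, -0.0, -0.0]
ft_force: [-0.3, -0.1, -0.8]
grip_width: 0.35
grasp_force: 0.0
```

I made a slip there: the hold rows carried another 0.06 rad of turn, so the load is nearer 15 N. That is still inside the limits, but I re-grip and turn back 0.07 rad to centre it.

{"method": "move_arm", "body": {
  "plan": [0,0,0,0,0,0,0.02,0,0,0,0,0,0,0.02,0,0,0,0,0,0,0.02,0,0,0,0,0,0,0.02,0,0,-0.03,0,0,0,0.02,0,0,-0.07,0,0,0,0.02,0,0,-0.07,0,0,0,0.02,0,0,-0.07,0,0,0,0.02,0,0,-0.07,0,0,0,0.085,0,0,-0.07,0,0,0,0.085,0,0,-0.07,0,0,0,0.085,0,0,-0.07,0,0,0,0.085]
}}

```text
clock: 19.88
position: [0.5771, -0.0151, 0.3517]
ee_rot: [0.996, 0.089, 0.0, -0.0]
ft_force: [1.0, -0.2, -0.0]
grip_width: 0.996
grasp_force: 0.0
```

{"method": "move_arm", "body": {
  "plan": [0,0,0,0,0,-0.02,0.085,0,0,0,0,0,-0.05,0.085,0,0,0,0,0,-0.1,0.085,0,0,0,0,0,-0.1,0.085,0,0,0,0,0,-0.1,0.085,0,0,0,0,0,-0.1,0.085,0,0,0,0,0,-0.1,0.085]
}}

```text
clock: 20.75
position: [0.5769, -0.0153, 0.4509]
ee_rot: [0.996, 0.089, -0.001, 0.0]
ft_force: [-0.3, 0.2, -0.7]
grip_width: 0.997
grasp_force: 0.0
```

```bash
python3 e.py; python3 -c "
from h import *
o=manip.get_obs();print(o['clock'],o['position'],o['ft_force'])
for n in ['scene','wrist']:
    c=manip.camera(n)
    for l in ['tip','disc_top']:
        for d in manip.tip_of(c,l)[:1]: print(n,l,d['conf'],w(c,d['position'],o))
print(manip.hand_in())"
```

```text
[(268, [75, 72, 67]), (269, [76, 72, 67]), (270, [75, 26, 26]), (271, [68, 64, 62]), (272, [92, 86, 82]), (273, [92, 87, 84]), (274, [44, 59, 73]), (275, [44, 63, 81]), (276, [49, 73, 93])]
20.8 [ 0.57697216 -0.01525724  0.45106909] [ 0.02196331 -0.12596855  0.48784488]
scene tip 0.58 [0.62923414 0.08993467 0.07943074]
scene disc_top 0.48 [0.62710963 0.09235122 0.0791925 ]
wrist tip 0.66 [0.63190303 0.09378172 0.07868446]
wrist disc_top 0.64 [0.62960675 0.09011605 0.07943943]
the job is handed in; nothing more can be done
None
```

I handed the job in at about 21 s: the electrode rests on the disc at an estimated 12 N, judged from the wrist torque, with both knobs released and the arm clear. One slip over-turned the fine knob by 0.06 rad, to about 15 N, and I turned it back 0.07 rad; no verdict was returned.

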